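# Zero the trip balance and check its swing

## Robot

A 6-joint arm with a two-finger parallel gripper is mounted at the origin on the work surface. World frame = base frame: x ahead of the robot, y to its left, z up, the work surface at z = 0. Lengths are in m, angles in rad, forces in N, time in s.
With the tool pointing down it reaches from about 0.375 to 0.975 m from the base axis. Payload 3.8 kg.
Tool frame: the origin (TCP) lies midway between the tips of the shut fingers; the grasp point (between the pads) lies 19 mm behind it; z points along the fingers, y is the line along which they close (so a half turn about z gives the same grasp; the last joint's range is limited). The gripper opens to 85 mm and grips with 20 to 120 N. Pads are 22 mm wide; open, the fingers measure 114 mm over their backs; the gripper's body (76 mm by 85 mm) begins 54 mm behind the grasp point. The pads swing forward as they close: fully open they stand 13 mm farther back than shut.
Start: joints at [1.141, 0.264, 1.604, -0, 1.274, -0.037], TCP at [0.258, 0.624, 0.231] pointing down, gripper open.
Joint ranges: [-2.63, 2.63], [-0.94, 2.18], [0.31, 2.57], [-1.31, 4.45], [0, 2.66], [-2.55, 2.55]. Speed limits (rad/s): [2.57, 2.57, 3.14, 3.14, 3.14, 3.14].

## Interface

Orientations are given as a rotation vector (axis times angle).
In Python, from workcell import bot, imaging gives the robot as it stands.
- The arm moves only by the tool step_arm, never from a script. Its argument "series" is a list of rows, each an object of numbers: "grip": the closure, from -1 (fully open) to 1 (shut); "x", "y", "z": the shift along the tool's x, y, z normalised to -1 to 1, where 1 is 500 mm; "ax", "ay", "az": the turn, a rotation vector about the tool's x, y, z normalised to -1 to 1, where 1 is 30 degrees. A call has 1 to 12 rows; each row is the pose to reach, as a shift and turn from the pose commanded when the call began, along the tool's axes at that moment; what a row does not reach only later rows make up. A row lasts 1/10 s, in which the tool goes at most 50 mm and 8.59 degrees, less where a joint would pass 70% of its speed; a pose out of reach is approached as far as the arm can. A call with a number of a shift or a turn outside -1 to 1 is refused whole. A call with a gripper value outside its range is refused whole. The fingers move at their own pace and stop on an object; "force" is the grip in N (left out, the last holds). Time passes only in rows, so rows that repeat a pose let the fingers close. It gives the time, the measured TCP pose, the force, the opening and the grip force at its end, in the units of the state.
- bot.read_state(): the state, without advancing time (a new reading comes with each control period).
- imaging.read_camera(name): name is "scene" or "top" or "wrist"; returns a dict with "img" (420x560x3 uint8, red, green, blue), "fx", "fy", "cx", "cy" (pixels), "R" (3x3) and "t" (3): a world point X has camera coordinates R X + t. Camera axes: x right, y down, z forward; pixel columns grow to the right and rows downward; lengths in m; the calibration is good to about 2 mm. A picture is of the moment at which its call begins. There is no depth.
- bot.finish_job(): hands the job in; it is judged then, once.
The state is a dict: "time": time; "q": joint angles; "joint_vel": joint speeds; "joint_torque": joint torques, N m; "tool_pos": TCP position; "tcp_rot": TCP orientation; "wrist_force": force on the tool from outside, world axes, zero at the start; "torque": the same for the moment, N m; "width": opening from 0.0 (shut) to 1.0 (fully open); "grip_force": force on a finger pad.
Only numpy, scipy, OpenCV 4.12 (cv2) and the standard library are available. Lean on these libraries where they do the work, as an engineer would, in place of code of your own. Each camera call takes 0.05 s, during which the arm holds its last target. There are 200 camera calls.

## Task

Get the two-pan trip balance ready for weighing: gently push the brass rider along its front beam to the zero end on the left, right up to its stop. Then press the left pan lightly near its middle so that it clearly dips, let go until the beam has come level again, and do the same with the right pan. Lift nothing, leave the balance and its pans in their places, and do not disturb the other things on the bench.

Things in the scene. Friction and masses are not known exactly. Their poses are not given: they have to be found in the camera images.
- balance: Trip balance, 3.2 kg, loose on rubber feet on a slate slab (top 20 mm above the work surface). Grey base 90 x 290 mm, ivory dial plate at its centre (top 114 mm above the slate). Origin: centre of the underside. z up; its front, with the rider beam, looks to its -x (to the robot); y runs to its left end, left as the robot sees it. Pans centred at y = +120 and -120 mm. Yaw up to 0.3 rad
- beam (a joint): tilt of the beam, rad: 0 level, positive when the left pan is low, negative when the right is. A pan moves 1.2 mm per 0.01 rad; end stops at +-0.2 rad (24 mm). Springy: about 0.25 N per mm of pan travel under a finger; let go, it is level in about a second. With the rider off zero the right side rests up to 0.03 rad (4 mm) low
- pan_left: left pan: loose round aluminium plate (110 g), 140 mm across and 4 mm thick with a thin rim, lying free on a round seat 90 mm across; pressed more than about 40 mm from its middle it may tip. Origin: centre of its underside, 92 mm above the balance's underside when level, so its top is 96 mm above the slate
- pan_right: right pan: as the left pan
- left_seat (a point): centre of the top of the seat that carries the left pan; it goes up and down with the beam and stays horizontal
- right_seat (a point): centre of the top of the seat that carries the right pan
- rider (a joint): distance (m) of the brass rider from its zero stop at the left end: 0 at the stop, grows as the rider goes right along the balance's -y; up to 0.12. It slides with about 0.5 N, stays where it is left; the stop is hard
- rider_tab (a point): top centre of the rider's upright finger tab, 100 mm in front of the balance's middle (x = -100 mm), 114 mm above the slate when level; at zero at y = +60 mm of the balance. Brass tab 12 mm wide along the beam, 10 mm deep, 27 mm above the rider's block (18 x 14 mm, top 87 mm above the slate). The aluminium beam it slides on is 5 mm thick, 200 mm long, top edge 78 mm above the slate
- steel_block: bystander: steel block 35 x 70 x 28 mm in front of the balance; origin centre of the underside
- rider_hook: bystander: aluminium hook on a round foot 40 mm across, 90 mm tall, in front of the balance; origin centre of the underside
- slotted_mass: bystander: brass slotted disc 50 mm across, 12 mm high, behind the balance; origin centre of the underside
- knob_weight: bystander: brass weight with a knob, 32 mm across, 50 mm tall, behind the balance; origin centre of the underside
- spirit_level: bystander: small wooden spirit level 22 x 110 x 22 mm, behind the balance; origin centre of the underside
- stand: bystander: slotted wooden stand 60 x 170 x 47 mm with four upright grooves, three holding brass discs (top 61 mm), on the right; origin centre of the underside
- weight_case: bystander: mahogany weight case 90 x 140 x 45 mm with its hinged lid shut (with the knob about 90 mm tall), on the left; origin centre of the underside

How it is judged:
By the outcome, as a careful person would: the job done as asked, in the order asked, and still so for the second after the job is handed in, with the robot touching nothing.
It also fails if it takes over 48 s, if anything falls off the work surface, if the arm or the gripper's body presses on something with over 40 N, if the wrist force passes 120 N, or if a joint passes its speed limit or range.

## Working session

There is one attempt and no reset: what is moved stays moved. The work goes in short steps, Python scripts to look and compute and a tool call to move; the robot and the scene stay as the last step left them, time stands still between calls to the robot, and variables do not carry over. Pictures are saved under pics/ and viewed, at most 11 in all, crops included, and the job is handed in when it is done.

Besides the shell and the picture viewer there is one more tool, called after "Call:" as name(argument=value, ...) on one line, values as JSON. step_arm: Moves the arm, as the interface text tells. Scaled input: -1 to 1 covers 500 mm each way for a shift and 30 degrees each way for a turn. Its arguments: {"type":"object","properties":{"series":{"type":"array","items":{"type":"object","properties":{"grip":{"type":"number"},"x":{"type":"number","minimum":-1,"maximum":1},"y":{"type":"number","minimum":-1,"maximum":1},"z":{"type":"number","minimum":-1,"maximum":1},"ax":{"type":"number","minimum":-1,"maximum":1},"ay":{"type":"number","minimum":-1,"maximum":1},"az":{"type":"number","minimum":-1,"maximum":1}}}},"force":{"type":"number"}},"required":["series"]}

```bash
mkdir -p pics; cat > h.py <<'E'
import numpy as np, cv2
from workcell import bot, imaging
def grab(n,f=None):
    c=imaging.read_camera(n)
    if f: cv2.imwrite('pics/'+f,c['img'][:,:,::-1])
    return c
def ray(c,u,v,z):
    R=np.array(c['R']);t=np.array(c['t']);o=-R.T@t
    d=R.T@np.array([(u-c['cx'])/c['fx'],(v-c['cy'])/c['fy'],1]);return o+d*(z-o[2])/d[2]
def proj(c,X):
    p=np.array(c['R'])@np.array(X)+np.array(c['t']);return c['fx']*p[0]/p[2]+c['cx'],c['fy']*p[1]/p[2]+c['cy']
E
python3 - <<'E'
from h import *
for n in('top','scene'):
    c=grab(n,n+'0.png');print(n,c['fx'],-np.array(c['R']).T@c['t'])
print(bot.read_state())
E
```

```text
top 385.58629170845524 [0.48413949 0.00892206 1.29676457]
scene 503.80864153693045 [ 1.08965887 -0.65584735  1.11402965]
{'time': 0.1, 'q': array([ 1.14110222e+00,  2.64715462e-01,  1.60527060e+00,  3.05452111e-06,
        1.27367289e+00, -3.68907094e-02]), 'joint_vel': array([-0.00035213, -0.00014371, -0.00403387,  0.00084427, -0.00160542,
       -0.00041883]), 'joint_torque': array([-3.80089241e-04, -5.16705143e+01, -3.68590307e+01, -5.84842928e-05,
        6.22766238e-03,  1.29171698e-05]), 'tool_pos': array([0.25809315, 0.62298674, 0.23004323]), 'tcp_rot': array([-0.61296233, -3.08072273,  0.00315628]), 'wrist_force': array([-0.07462762,  0.60851449, -0.30680752]), 'torque': array([-0.01257494,  0.00039147, -0.04157973]), 'grip_force': 0.0, 'width': 0.9970166463434342}
```

```bash
ls .
```

```text
h.py
pics
```

View pics/top0.png

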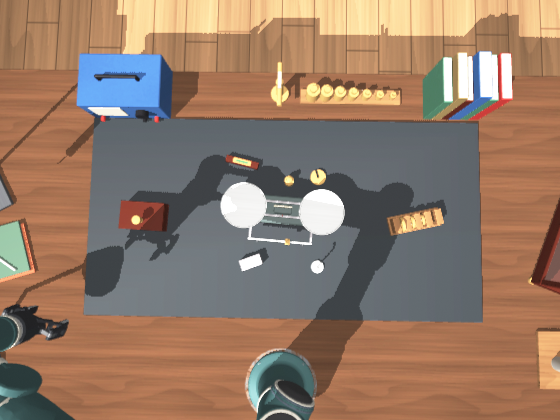

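View pics/scene0.png

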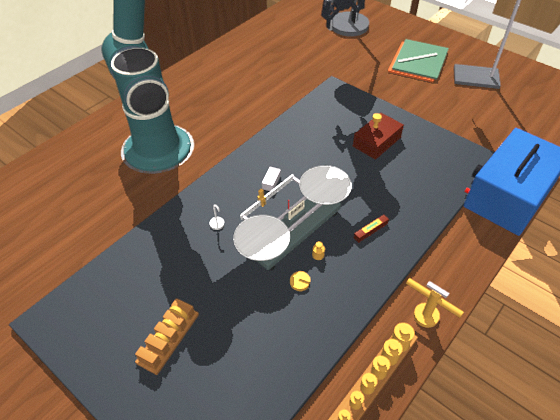

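The top view shows the pans at about (244,205) and (321,212), the rider at (287,242), the steel block at (251,262) and the hook at (317,267). The scene view shows the tab at (262,195). Next I measure these.

```bash
python3 - <<'E'
from h import *
c=grab('top');im=c['img'];hsv=cv2.cvtColor(im,cv2.COLOR_RGB2HSV)
m=((hsv[...,2]>165)&(hsv[...,1]<60)).astype('uint8')
m[:175]=0;m[290:]=0;m[:,:200]=0;m[:,360:]=0
m2=cv2.morphologyEx(m,cv2.MORPH_OPEN,np.ones((9,9),np.uint8))
P=[]
for k in cv2.findContours(m2,0,2)[0]:
    if cv2.contourArea(k)<500: continue
    (u,v),r=cv2.minEnclosingCircle(k);e=cv2.fitEllipse(k);p=ray(c,*e[0],.118);P.append(p);print('pan',e,p, r)
P=sorted(P,key=lambda p:-p[1]);d=P[0]-P[1];yaw=np.arctan2(-d[0],d[1]);o=(P[0]+P[1])/2
print('dist',np.linalg.norm(d),'yaw',yaw,'o',o)
def bal(p): q=p-o;return np.cos(yaw)*q[0]+np.sin(yaw)*q[1],-np.sin(yaw)*q[0]+np.cos(yaw)*q[1]
b=((hsv[...,0]>10)&(hsv[...,0]<32)&(hsv[...,1]>110)&(hsv[...,2]>90)).astype('uint8')
n,l,s,ce=cv2.connectedComponentsWithStats(b[225:260,250:330])
for i in range(1,n): print(s[i],ce[i]+[250,225],bal(ray(c,*(ce[i]+[250,225]),.125)),ray(c,*(ce[i]+[250,225]),.125))
for n_,uv,z in(('block',(251,262),.048),('hook',(317,267),.03)): p=ray(c,*uv,z);print(n_,p,bal(p))
s_=grab('scene');h2=cv2.cvtColor(s_['img'],cv2.COLOR_RGB2HSV)
b=((h2[...,0]>8)&(h2[...,0]<32)&(h2[...,1]>110)&(h2[...,2]>90)).astype('uint8')[175:225,240:285]
ys,xs=np.nonzero(b);print(len(xs),xs.min()+240,xs.max()+240,ys.min()+175,ys.max()+175, xs[ys<ys.min()+3].mean()+240)
a=cv2.resize(im[170:290,200:360],None,fx=4,fy=4,interpolation=2);e=cv2.resize(s_['img'][150:270,200:360],None,fx=4,fy=4,interpolation=2)
cv2.imwrite('pics/c1.png',np.vstack([a[:,:,::-1]]))
cv2.imwrite('pics/c2.png',e[:,:,::-1])
E
```

```text
pan ((321.2282409667969, 211.89991760253906), (45.2010383605957, 45.52143096923828), 1.77939772605896) [ 0.55775311 -0.1140514   0.118     ] 23.48177146911621
pan ((243.3681640625, 204.92938232421875), (45.14508819580078, 45.72426223754883), 109.90225219726562) [0.57502406 0.1248339  0.118     ] 23.644237518310547
dist 0.239508821861856 yaw -0.07217247734304928 o [0.56638859 0.00539125 0.118     ]
[36 14  4  6 18] [287.44444444 241.11111111] (np.float64(-0.09786621978811352), np.float64(-0.024530812914522918)) [ 0.46700823 -0.01201858  0.125     ]
block [0.39693327 0.10261566 0.048     ] (np.float64(-0.17602500525486264), np.float64(0.08475191210151142))
hook [ 0.38353093 -0.11112558  0.03      ] (np.float64(-0.1739796147210673), np.float64(-0.12939933559546737))
93 257 265 189 206 260.7857142857143
```

```bash
cat >> h.py <<'E'
from scipy.spatial.transform import Rotation as Ro
YAW=-.0722;O=np.array([.5664,.0054,0]);EX=np.array([np.cos(YAW),np.sin(YAW),0]);EY=np.array([-np.sin(YAW),np.cos(YAW),0])
def W(x,y,z): return O+EX*x+EY*y+[0,0,z]
def B(p): q=np.array(p)-O;return np.round([q@EX,q@EY,p[2]],4)
RT=np.column_stack([-EX,EY,[0,0,-1]])
def delta(p):
    s=bot.read_state();R=Ro.from_rotvec(s['tcp_rot'])
    print('B',B(s['tool_pos']),'F',s['wrist_force'].round(2),'w',round(s['width'],2),'t',s['time'])
    print('xyz',(R.inv().apply(p-s['tool_pos'])/.5).round(4),'a',(np.degrees((R.inv()*Ro.from_matrix(RT)).as_rotvec())/30).round(4))
E
python3 -c "
from h import *
delta(W(-.099,-.065,.22))"
```

```text
B [-0.352   0.594   0.2304] F [0.92 0.24 0.53] w 1.0 t 0.2
xyz [-0.8955 -1.0913  0.0223] a [-2.600e-03 -5.000e-04 -6.123e-01]
```

View pics/c1.png

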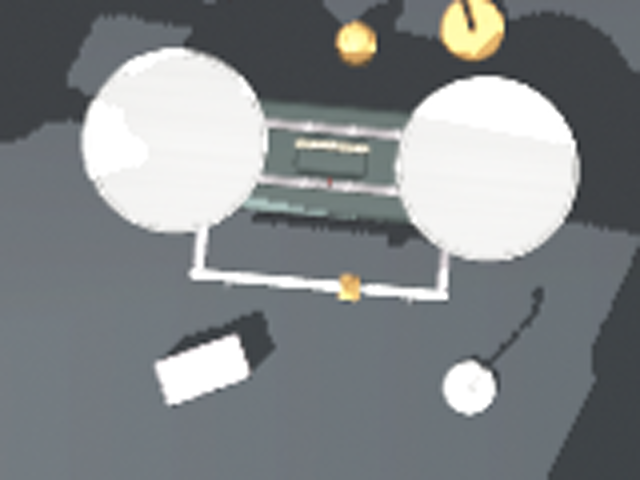

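View pics/c2.png

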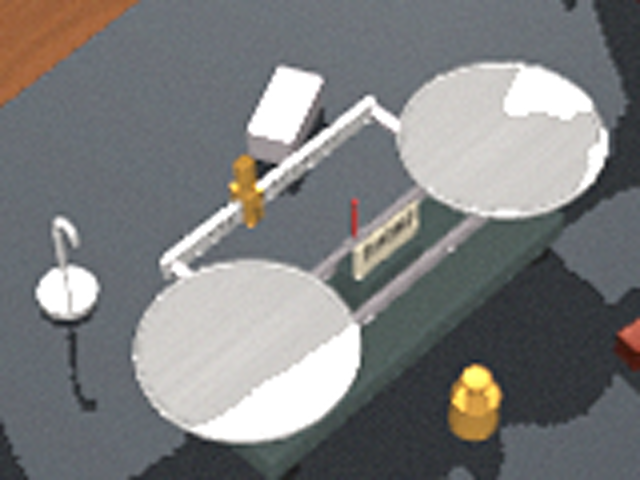

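The crops show the tab at top-image (287,242) and scene (261,190), with the beam clear on both sides. I move to a point above the beam, right of the tab.

Call:
step_arm(series=[{"x": -0.08,"y": -0.09,"az": -0.2,"grip": 1},{"x": -0.16,"y": -0.18,"az": -0.4,"grip": 1},{"x": -0.24,"y": -0.27,"az": -0.6,"grip": 1},{"x": -0.32,"y": -0.37,"az": -0.61,"grip": 1},{"x": -0.4,"y": -0.46,"az": -0.61,"grip": 1},{"x": -0.48,"y": -0.55,"az": -0.61,"grip": 1},{"x": -0.56,"y": -0.65,"az": -0.61,"grip": 1},{"x": -0.64,"y": -0.76,"az": -0.61,"grip": 1},{"x": -0.72,"y": -0.86,"az": -0.61,"grip": 1},{"x": -0.8,"y": -0.95,"az": -0.61,"grip": 1},{"x": -0.83,"y": -1,"az": -0.61,"grip": 1},{"x": -0.83,"y": -1,"az": -0.61,"grip": 1}])

```text
validation failed for argument at $.se...
```

```bash
python3 -c "
from h import *
delta(W(-.1,-.065,.19))
s=grab('scene');print(proj(s,W(-.1,-.0245,.134)),proj(s,W(-.1,-.0345,.134)))
grab('wrist','w1.png')"
```

```text
B [-0.352   0.594   0.2304] F [0.92 0.24 0.53] w 1.0 t 0.2
xyz [-0.8936 -1.0918  0.0823] a [-2.600e-03 -5.000e-04 -6.123e-01]
(np.float64(260.3567438886501), np.float64(188.98741239494905)) (np.float64(257.6246181913005), np.float64(191.02003053043674))
```

View pics/w1.png

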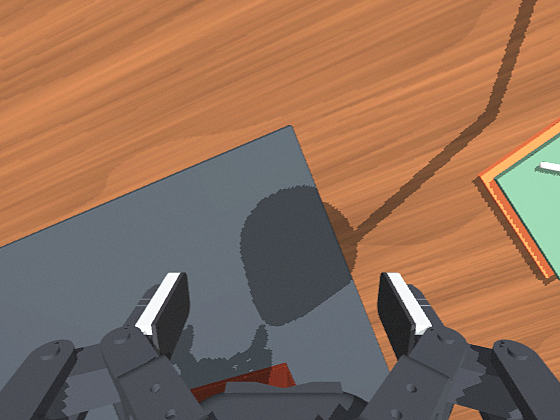

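The call was refused and nothing moved: the wrist picture still shows the gripper open near the slate's corner and the case. The scene projection puts the tab at (260,189) against a measured (261,190), so it agrees. I'll try one smaller row to find the format problem.

Call:
step_arm(series=[{"x": -0.08,"y": -0.09,"z": 0.0,"ax": 0.0,"ay": 0.0,"az": -0.2,"grip": 1.0}])

```text
time: 0.4
tool_pos: [0.2735, 0.5797, 0.2304]
tcp_rot: [-0.442, -3.109, -0.003]
wrist_force: [1.8, -0.9, 0.4]
width: 0.854
grip_force: 0.0
```

```bash
python3 -c "
from h import *
delta(W(-.1,-.065,.22))"
```

```text
B [-0.3336  0.5517  0.2304] F [ 1.82 -0.87  0.4 ] w 0.85 t 0.4
xyz [-0.7142 -1.1087  0.0177] a [ 0.0038 -0.0021 -0.4014]
```

Call:
step_arm(series=[{"x": -0.05,"y": -0.08,"z": 0.0,"ax": 0.0,"ay": 0.0,"az": -0.2,"grip": 1.0},{"x": -0.1,"y": -0.16,"z": 0.0,"ax": 0.0,"ay": 0.0,"az": -0.4,"grip": 1.0},{"x": -0.15,"y": -0.24,"z": 0.0,"ax": 0.0,"ay": 0.0,"az": -0.4,"grip": 1.0},{"x": -0.2,"y": -0.32,"z": 0.0,"ax": 0.0,"ay": 0.0,"az": -0.4,"grip": 1.0},{"x": -0.25,"y": -0.4,"z": 0.0,"ax": 0.0,"ay": 0.0,"az": -0.4,"grip": 1.0},{"x": -0.3,"y": -0.48,"z": 0.0,"ax": 0.0,"ay": 0.0,"az": -0.4,"grip": 1.0},{"x": -0.35,"y": -0.56,"z": 0.0,"ax": 0.0,"ay": 0.0,"az": -0.4,"grip": 1.0},{"x": -0.4,"y": -0.64,"z": 0.0,"ax": 0.0,"ay": 0.0,"az": -0.4,"grip": 1.0},{"x": -0.45,"y": -0.72,"z": 0.0,"ax": 0.0,"ay": 0.0,"az": -0.4,"grip": 1.0},{"x": -0.5,"y": -0.8,"z": 0.0,"ax": 0.0,"ay": 0.0,"az": -0.4,"grip": 1.0},{"x": -0.55,"y": -0.88,"z": 0.0,"ax": 0.0,"ay": 0.0,"az": -0.4,"grip": 1.0},{"x": -0.6,"y": -0.96,"z": 0.0,"ax": 0.0,"ay": 0.0,"az": -0.4,"grip": 1.0}])

```text
time: 1.6
tool_pos: [0.4262, 0.029, 0.2317]
tcp_rot: [0.123, 3.138, 0.0]
wrist_force: [0.7, 0.8, 0.7]
width: 0.001
grip_force: 0.0
```

```bash
python3 -c "
from h import *
delta(W(-.1,-.065,.22))"
```

```text
B [-0.1415  0.0134  0.2317] F [0.68 0.84 0.7 ] w 0.0 t 1.6
xyz [-0.084  -0.1563  0.0236] a [ 0.0005  0.0028 -0.0123]
```

Call:
step_arm(series=[{"x": -0.04,"y": -0.07,"z": 0.0,"ax": 0.0,"ay": 0.0,"az": 0.0,"grip": 1.0},{"x": -0.08,"y": -0.14,"z": 0.02,"ax": 0.0,"ay": 0.0,"az": 0.0,"grip": 1.0},{"x": -0.08,"y": -0.15,"z": 0.06,"ax": 0.0,"ay": 0.0,"az": 0.0,"grip": 1.0},{"x": -0.08,"y": -0.15,"z": 0.06,"ax": 0.0,"ay": 0.0,"az": 0.0,"grip": 1.0}])

```text
time: 2.0
tool_pos: [0.4581, -0.0481, 0.1987]
tcp_rot: [-0.128, -3.134, -0.001]
wrist_force: [-0.2, 0.1, -1.7]
width: 0.006
grip_force: 0.0
```

```bash
python3 -c "
from h import *
delta(W(-.1,-.060,.114))
grab('wrist','w2.png')"
```

```text
B [-0.1041 -0.0612  0.1987] F [-0.19  0.14 -1.69] w 0.01 t 2.0
xyz [-0.0092  0.0024  0.1694] a [ 0.0007 -0.0103 -0.018 ]
```

View pics/w2.png

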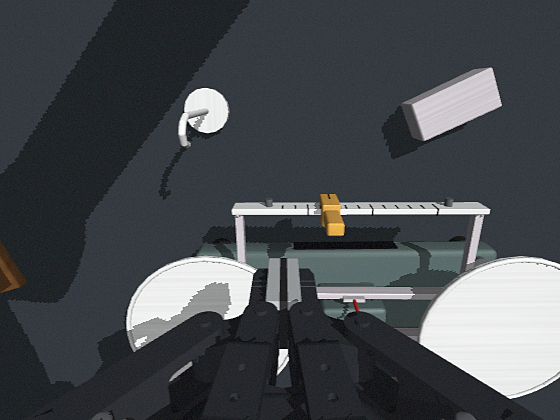

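The wrist view shows the tab top at about (335,230), the stops at (269,202) and (449,202), and the shut fingertips at (284,265), right of the tab. I check the tab against a ray and measure the fingertip's width there.

```bash
python3 -c "
from h import *
c=grab('wrist')
print('tab',B(ray(c,335,230,.134)),'blockL',B(ray(c,339,200,.107)),'stopL',B(ray(c,449,202,.105)))
print('tip edges',B(ray(c,268,265,.199)),B(ray(c,300,265,.199)))
delta(W(-.1,-.062,.114))"
```

```text
tab [-0.099  -0.0245  0.134 ] blockL [-0.1116 -0.0181  0.107 ] stopL [-0.1087  0.0651  0.105 ]
tip edges [-0.1087 -0.0671  0.199 ] [-0.1086 -0.0515  0.199 ]
B [-0.103  -0.0598  0.201 ] F [-0.01  0.21  0.3 ] w 0.0 t 2.1
xyz [-0.0063 -0.0045  0.1739] a [ 0.0009 -0.0031 -0.0134]
```

Call:
step_arm(series=[{"x": -0.006,"y": 0.012,"z": 0.05,"ax": 0.0,"ay": 0.0,"az": -0.013,"grip": 1.0},{"x": -0.006,"y": 0.012,"z": 0.1,"ax": 0.0,"ay": 0.0,"az": -0.013,"grip": 1.0},{"x": -0.006,"y": 0.012,"z": 0.14,"ax": 0.0,"ay": 0.0,"az": -0.013,"grip": 1.0},{"x": -0.006,"y": 0.012,"z": 0.168,"ax": 0.0,"ay": 0.0,"az": -0.013,"grip": 1.0},{"x": -0.006,"y": 0.012,"z": 0.168,"ax": 0.0,"ay": 0.0,"az": -0.013,"grip": 1.0},{"x": -0.006,"y": 0.012,"z": 0.168,"ax": 0.0,"ay": 0.0,"az": -0.013,"grip": 1.0}])

```text
time: 2.7
tool_pos: [0.464, -0.0408, 0.1181]
tcp_rot: [0.111, 3.139, -0.0]
wrist_force: [1.2, -0.1, -0.8]
width: -0.001
grip_force: 0.0
```

```bash
python3 -c "
from h import *
delta(W(-.1,.036,.116))
delta(W(-.1,.046,.116))"
```

```text
B [-0.0988 -0.0535  0.1181] F [ 1.24 -0.11 -0.79] w -0.0 t 2.7
xyz [0.0022 0.179  0.0043] a [0.     0.0019 0.0024]
B [-0.0988 -0.0535  0.1181] F [ 1.24 -0.11 -0.79] w -0.0 t 2.7
xyz [0.0022 0.199  0.0043] a [0.     0.0019 0.0024]
```

Call:
step_arm(series=[{"x": 0.0,"y": 0.012,"z": 0.0,"ax": 0.0,"ay": 0.0,"az": 0.0,"grip": 1.0},{"x": 0.0,"y": 0.024,"z": 0.0,"ax": 0.0,"ay": 0.0,"az": 0.0,"grip": 1.0},{"x": 0.0,"y": 0.036,"z": 0.0,"ax": 0.0,"ay": 0.0,"az": 0.0,"grip": 1.0},{"x": 0.0,"y": 0.048,"z": 0.0,"ax": 0.0,"ay": 0.0,"az": 0.0,"grip": 1.0},{"x": 0.0,"y": 0.06,"z": 0.0,"ax": 0.0,"ay": 0.0,"az": 0.0,"grip": 1.0},{"x": 0.0,"y": 0.072,"z": 0.0,"ax": 0.0,"ay": 0.0,"az": 0.0,"grip": 1.0},{"x": 0.0,"y": 0.084,"z": 0.0,"ax": 0.0,"ay": 0.0,"az": 0.0,"grip": 1.0},{"x": 0.0,"y": 0.096,"z": 0.0,"ax": 0.0,"ay": 0.0,"az": 0.0,"grip": 1.0},{"x": 0.0,"y": 0.108,"z": 0.0,"ax": 0.0,"ay": 0.0,"az": 0.0,"grip": 1.0},{"x": 0.0,"y": 0.12,"z": 0.0,"ax": 0.0,"ay": 0.0,"az": 0.0,"grip": 1.0},{"x": 0.0,"y": 0.132,"z": 0.0,"ax": 0.0,"ay": 0.0,"az": 0.0,"grip": 1.0},{"x": 0.0,"y": 0.14,"z": 0.0,"ax": 0.0,"ay": 0.0,"az": 0.0,"grip": 1.0}])

```text
time: 3.9
tool_pos: [0.4684, 0.0291, 0.1172]
tcp_rot: [-0.112, -3.139, -0.0]
wrist_force: [-0.3, -1.5, -0.8]
width: 0.002
grip_force: 0.3
```

```bash
python3 -c "
from h import *
delta(W(-.1,.046,.116))
c=grab('wrist')
hsv=cv2.cvtColor(c['img'],cv2.COLOR_RGB2HSV)
cv2.imwrite('pics/w3.png',c['img'][:,:,::-1])"
```

```text
B [-0.0994  0.0166  0.1172] F [-0.29 -1.46 -0.82] w 0.0 t 3.9
xyz [0.0011 0.0588 0.0024] a [ 0.0001 -0.0004  0.0012]
```

View pics/w3.png

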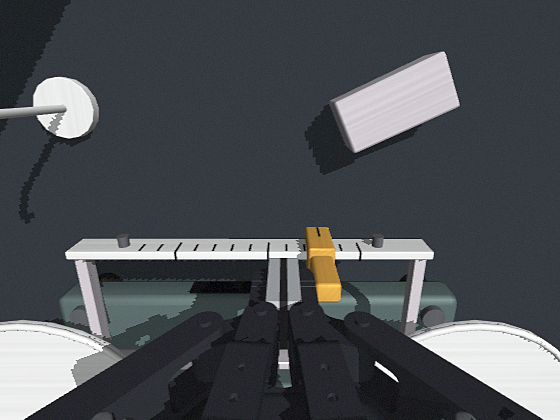

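The rider leads the finger, with its block's left edge at column 333 and the stop pin at 372. That leaves roughly 21–23 mm, so I slow down.

Call:
step_arm(series=[{"x": 0.0,"y": 0.006,"z": 0.0,"ax": 0.0,"ay": 0.0,"az": 0.0,"grip": 1.0},{"x": 0.0,"y": 0.012,"z": 0.0,"ax": 0.0,"ay": 0.0,"az": 0.0,"grip": 1.0},{"x": 0.0,"y": 0.018,"z": 0.0,"ax": 0.0,"ay": 0.0,"az": 0.0,"grip": 1.0},{"x": 0.0,"y": 0.024,"z": 0.0,"ax": 0.0,"ay": 0.0,"az": 0.0,"grip": 1.0},{"x": 0.0,"y": 0.028,"z": 0.0,"ax": 0.0,"ay": 0.0,"az": 0.0,"grip": 1.0},{"x": 0.0,"y": 0.032,"z": 0.0,"ax": 0.0,"ay": 0.0,"az": 0.0,"grip": 1.0},{"x": 0.0,"y": 0.036,"z": 0.0,"ax": 0.0,"ay": 0.0,"az": 0.0,"grip": 1.0},{"x": 0.0,"y": 0.036,"z": 0.0,"ax": 0.0,"ay": 0.0,"az": 0.0,"grip": 1.0}])

```text
time: 4.75
tool_pos: [0.4699, 0.0468, 0.1173]
tcp_rot: [0.113, 3.139, 0.0]
wrist_force: [-0.6, 0.2, 0.8]
width: 0.003
grip_force: 0.0
```

```bash
cat >> h.py <<'E'
def gold(c,lo=280):
    im=c['img'];h=cv2.cvtColor(im,cv2.COLOR_RGB2HSV)
    b=((h[...,0]>10)&(h[...,0]<32)&(h[...,1]>130)&(h[...,2]>110)).astype('uint8')
    n,l,s,ce=cv2.connectedComponentsWithStats(b);i=1+np.argmax(s[1:,4]);ys,xs=np.nonzero(l==i)
    k=ys<ys.min()+18;print('gold',s[i],'block cols',xs[k].min(),xs[k].max())
    y=ys.min()+9; print('blk left edge B',B(ray(c,xs[k].max(),y,.107)))
    k=ys>ys.max()-5;print('tab top B',B(ray(c,(xs[k].min()+xs[k].max())/2,ys.max()-6,.134)))
    row=h[ys.min()+2,:,2].astype(int);print('pixels right of block',row[xs.max()-5:xs.max()+40])
E
python3 -c "
from h import *
delta(W(-.1,.046,.116))
gold(grab('wrist'))"
```

```text
B [-0.0993  0.0343  0.1173] F [-0.62  0.17  0.78] w 0.0 t 4.75
xyz [0.0015 0.0233 0.0027] a [0.0005 0.0003 0.0009]
gold [ 306  227   36   75 1794] block cols 306 333
blk left edge B [-0.1154  0.0599  0.107 ]
tab top B [-0.0991  0.0552  0.134 ]
pixels right of block [62 67 71 63 70 66 69 66 64 63 62 65 72 66 70 65 67 65 67 66 69 64 60 65
 70 62 67 62 66 67 68 61 69 68 72 67 66 68 65 65 70 66 67 64 69]
```

Call:
step_arm(series=[{"x": 0.0,"y": 0.002,"z": 0.0,"ax": 0.0,"ay": 0.0,"az": 0.0,"grip": 1.0},{"x": 0.0,"y": 0.004,"z": 0.0,"ax": 0.0,"ay": 0.0,"az": 0.0,"grip": 1.0},{"x": 0.0,"y": 0.006,"z": 0.0,"ax": 0.0,"ay": 0.0,"az": 0.0,"grip": 1.0},{"x": 0.0,"y": 0.008,"z": 0.0,"ax": 0.0,"ay": 0.0,"az": 0.0,"grip": 1.0},{"x": 0.0,"y": 0.008,"z": 0.0,"ax": 0.0,"ay": 0.0,"az": 0.0,"grip": 1.0}])

```text
time: 5.3
tool_pos: [0.4701, 0.0506, 0.1173]
tcp_rot: [0.113, 3.14, 0.0]
wrist_force: [0.1, -0.6, 0.4]
width: -0.0
grip_force: 0.1
```

Call:
step_arm(series=[{"x": 0.0,"y": 0.001,"z": 0.0,"ax": 0.0,"ay": 0.0,"az": 0.0,"grip": 1.0},{"x": 0.0,"y": 0.001,"z": 0.0,"ax": 0.0,"ay": 0.0,"az": 0.0,"grip": 1.0}])

```text
time: 5.5
tool_pos: [0.4701, 0.051, 0.1173]
tcp_rot: [0.113, 3.14, 0.0]
wrist_force: [0.5, -0.6, 0.6]
width: 0.003
grip_force: 0.2
```

```bash
python3 -c "
from h import *
delta(W(-.1,.046,.116))
c=grab('wrist','w4.png');gold(c)"
```

```text
B [-0.0993  0.0386  0.1173] F [ 0.46 -0.62  0.61] w 0.0 t 5.5
xyz [0.0014 0.0148 0.0026] a [0.0001 0.0001 0.0007]
gold [ 306  227   35   75 1793] block cols 306 333
blk left edge B [-0.1154  0.0642  0.107 ]
tab top B [-0.0992  0.0592  0.134 ]
pixels right of block [67 62 67 66 69 68 61 60 66 66 67 70 65 63 67 66 68 66 70 66 69 64 65 64
 65 66 64 66 69 65 67 68 71 65 67 64 68 71 62 64 68 69 63 64 67]
```

View pics/w4.png

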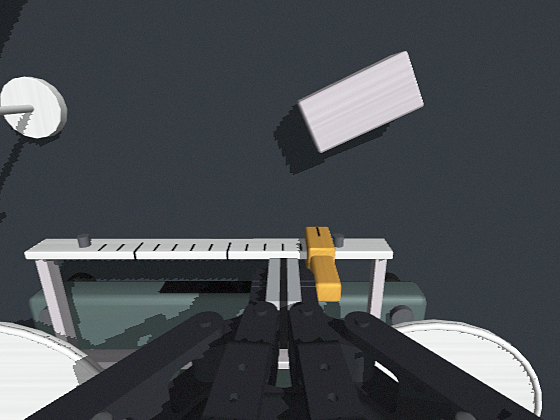

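The block's left edge (column 331) almost touches the stop pin (334). I continue in half-millimetre steps until the force rises.

Call:
step_arm(series=[{"x": 0.0,"y": 0.001,"z": 0.0,"ax": 0.0,"ay": 0.0,"az": 0.0,"grip": 1.0},{"x": 0.0,"y": 0.002,"z": 0.0,"ax": 0.0,"ay": 0.0,"az": 0.0,"grip": 1.0},{"x": 0.0,"y": 0.002,"z": 0.0,"ax": 0.0,"ay": 0.0,"az": 0.0,"grip": 1.0}])

```text
time: 5.85
tool_pos: [0.4701, 0.0515, 0.1171]
tcp_rot: [-0.112, -3.139, 0.001]
wrist_force: [1.1, -2.5, -1.8]
width: -0.002
grip_force: 1.7
```

Call:
step_arm(series=[{"x": 0.0,"y": 0.001,"z": 0.0,"ax": 0.0,"ay": 0.0,"az": 0.0,"grip": 1.0},{"x": 0.0,"y": 0.001,"z": 0.0,"ax": 0.0,"ay": 0.0,"az": 0.0,"grip": 1.0}])

```text
time: 6.05
tool_pos: [0.4701, 0.0518, 0.1169]
tcp_rot: [-0.112, -3.139, 0.002]
wrist_force: [1.1, -6.7, -3.5]
width: 0.002
grip_force: 2.5
```

```bash
python3 -c "
from h import *
delta(W(-.1,.03,.16))
gold(grab('wrist'))"
```

```text
B [-0.0994  0.0393  0.1169] F [ 1.12 -6.67 -3.49] w 0.0 t 6.05
xyz [ 0.0012 -0.0187 -0.0861] a [-0.0027 -0.0004  0.0013]
gold [ 305  227   36   75 1774] block cols 305 331
blk left edge B [-0.1157  0.0639  0.107 ]
tab top B [-0.0995  0.0597  0.134 ]
pixels right of block [65 65 64 65 63 69 65 65 69 68 69 65 68 66 65 66 71 63 61 65 67 70 67 64
 68 64 62 67 63 65 70 64 65 68 70 70 68 61 64 64 64 66 68 63 65]
```

The rider is against its stop: the force reads 6.7 N and the tab sits at y = 0.0597. I back off, rise and go over the left pan.

Call:
step_arm(series=[{"x": 0.0,"y": -0.01,"z": 0.0,"ax": 0.0,"ay": 0.0,"az": 0.0,"grip": 1.0},{"x": 0.0,"y": -0.024,"z": 0.0,"ax": 0.0,"ay": 0.0,"az": 0.0,"grip": 1.0},{"x": 0.0,"y": -0.024,"z": -0.05,"ax": 0.0,"ay": 0.0,"az": 0.0,"grip": 1.0},{"x": 0.0,"y": -0.024,"z": -0.12,"ax": 0.0,"ay": 0.0,"az": 0.0,"grip": 1.0},{"x": -0.06,"y": 0.02,"z": -0.13,"ax": 0.0,"ay": 0.0,"az": 0.0,"grip": 1.0},{"x": -0.12,"y": 0.08,"z": -0.13,"ax": 0.0,"ay": 0.0,"az": 0.0,"grip": 1.0},{"x": -0.18,"y": 0.14,"z": -0.13,"ax": 0.0,"ay": 0.0,"az": 0.0,"grip": 1.0},{"x": -0.2,"y": 0.161,"z": -0.13,"ax": 0.0,"ay": 0.0,"az": 0.0,"grip": 1.0},{"x": -0.2,"y": 0.161,"z": -0.1,"ax": 0.0,"ay": 0.0,"az": 0.0,"grip": 1.0},{"x": -0.2,"y": 0.161,"z": -0.05,"ax": 0.0,"ay": 0.0,"az": 0.0,"grip": 1.0},{"x": -0.2,"y": 0.161,"z": -0.03,"ax": 0.0,"ay": 0.0,"az": 0.0,"grip": 1.0},{"x": -0.2,"y": 0.161,"z": -0.03,"ax": 0.0,"ay": 0.0,"az": 0.0,"grip": 1.0}])

```text
time: 7.3
tool_pos: [0.5723, 0.1243, 0.129]
tcp_rot: [-0.114, -3.133, 0.002]
wrist_force: [-0.1, -0.0, -0.0]
width: -0.001
grip_force: 0.0
```

```bash
cat >> h.py <<'E'
def pans(c):
    im=c['img'];hsv=cv2.cvtColor(im,cv2.COLOR_RGB2HSV)
    m=((hsv[...,2]>165)&(hsv[...,1]<60)).astype('uint8');m[:175]=0;m[290:]=0;m[:,:200]=0;m[:,360:]=0
    for k in cv2.findContours(cv2.morphologyEx(m,cv2.MORPH_OPEN,np.ones((9,9),np.uint8)),0,2)[0]:
        if cv2.contourArea(k)>500: e=cv2.fitEllipse(k);print('pan',np.round(e[0],1),np.round(e[1],1),B(ray(c,*e[0],.118)))
E
python3 -c "
from h import *
delta(W(0,.12,.105))
s=grab('scene');cv2.imwrite('pics/s2.png',cv2.resize(s['img'][150:270,200:360],None,fx=4,fy=4,interpolation=2)[:,:,::-1])"
```

```text
B [-0.0027  0.119   0.129 ] F [-0.06 -0.03 -0.03] w -0.0 t 7.3
xyz [-0.0056  0.002   0.048 ] a [-0.0032 -0.0125 -0.0006]
```

View pics/s2.png

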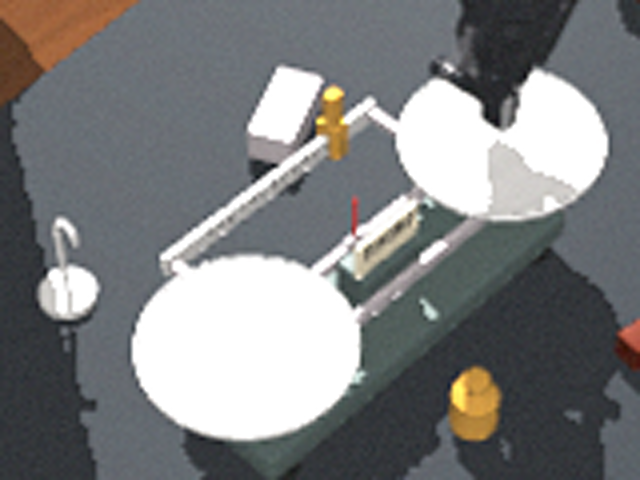

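The scene crop shows the rider at the left end (tab at (333,92)) and the shut fingers over the middle of the left pan at (500,120). I press about 13 mm and then release slowly.

Call:
step_arm(series=[{"x": -0.005,"y": 0.002,"z": 0.01,"ax": 0.0,"ay": 0.0,"az": 0.0,"grip": 1.0},{"x": -0.005,"y": 0.002,"z": 0.018,"ax": 0.0,"ay": 0.0,"az": 0.0,"grip": 1.0},{"x": -0.005,"y": 0.002,"z": 0.024,"ax": 0.0,"ay": 0.0,"az": 0.0,"grip": 1.0},{"x": -0.005,"y": 0.002,"z": 0.03,"ax": 0.0,"ay": 0.0,"az": 0.0,"grip": 1.0},{"x": -0.005,"y": 0.002,"z": 0.036,"ax": 0.0,"ay": 0.0,"az": 0.0,"grip": 1.0},{"x": -0.005,"y": 0.002,"z": 0.042,"ax": 0.0,"ay": 0.0,"az": 0.0,"grip": 1.0},{"x": -0.005,"y": 0.002,"z": 0.048,"ax": 0.0,"ay": 0.0,"az": 0.0,"grip": 1.0},{"x": -0.005,"y": 0.002,"z": 0.052,"ax": 0.0,"ay": 0.0,"az": 0.0,"grip": 1.0},{"x": -0.005,"y": 0.002,"z": 0.052,"ax": 0.0,"ay": 0.0,"az": 0.0,"grip": 1.0},{"x": -0.005,"y": 0.002,"z": 0.052,"ax": 0.0,"ay": 0.0,"az": 0.0,"grip": 1.0}])

```text
time: 8.35
tool_pos: [0.5785, 0.1264, 0.1065]
tcp_rot: [0.113, 3.139, 0.0]
wrist_force: [0.3, -0.2, 1.2]
width: 0.001
grip_force: 1.2
```

```bash
python3 -c "
from h import *
delta(W(0,.12,.13))
pans(grab('top'))"
```

```text
B [0.0033 0.1216 0.1065] F [ 0.34 -0.16  1.24] w 0.0 t 8.35
xyz [ 0.0066 -0.0032 -0.047 ] a [0.0001 0.0006 0.0007]
pan [319.1 212.1] [43.9 56.8] [-0.0013 -0.1132  0.118 ]
```

Call:
step_arm(series=[{"x": 0.0,"y": 0.0,"z": 0.006,"ax": 0.0,"ay": 0.0,"az": 0.0,"grip": 1.0},{"x": 0.0,"y": 0.0,"z": 0.01,"ax": 0.0,"ay": 0.0,"az": 0.0,"grip": 1.0},{"x": 0.0,"y": 0.0,"z": 0.01,"ax": 0.0,"ay": 0.0,"az": 0.0,"grip": 1.0},{"x": 0.0,"y": 0.0,"z": 0.01,"ax": 0.0,"ay": 0.0,"az": 0.0,"grip": 1.0}])

```text
time: 8.8
tool_pos: [0.5785, 0.1265, 0.1015]
tcp_rot: [0.113, 3.139, 0.0]
wrist_force: [0.2, 0.0, 3.2]
width: -0.001
grip_force: 1.8
```

Call:
step_arm(series=[{"x": 0.0,"y": 0.0,"z": -0.006,"ax": 0.0,"ay": 0.0,"az": 0.0,"grip": 1.0},{"x": 0.0,"y": 0.0,"z": -0.014,"ax": 0.0,"ay": 0.0,"az": 0.0,"grip": 1.0},{"x": 0.0,"y": 0.0,"z": -0.022,"ax": 0.0,"ay": 0.0,"az": 0.0,"grip": 1.0},{"x": 0.0,"y": 0.0,"z": -0.03,"ax": 0.0,"ay": 0.0,"az": 0.0,"grip": 1.0},{"x": 0.0,"y": 0.0,"z": -0.05,"ax": 0.0,"ay": 0.0,"az": 0.0,"grip": 1.0},{"x": 0.0,"y": 0.0,"z": -0.09,"ax": 0.0,"ay": 0.0,"az": 0.0,"grip": 1.0},{"x": 0.0,"y": 0.0,"z": -0.15,"ax": 0.0,"ay": 0.0,"az": 0.0,"grip": 1.0},{"x": 0.0,"y": 0.0,"z": -0.15,"ax": 0.0,"ay": 0.0,"az": 0.0,"grip": 1.0},{"x": 0.0,"y": 0.0,"z": -0.15,"ax": 0.0,"ay": 0.0,"az": 0.0,"grip": 1.0},{"x": 0.0,"y": 0.0,"z": -0.15,"ax": 0.0,"ay": 0.0,"az": 0.0,"grip": 1.0},{"x": 0.0,"y": 0.0,"z": -0.15,"ax": 0.0,"ay": 0.0,"az": 0.0,"grip": 1.0},{"x": 0.0,"y": 0.0,"z": -0.15,"ax": 0.0,"ay": 0.0,"az": 0.0,"grip": 1.0}])

```text
time: 10.0
tool_pos: [0.5774, 0.1263, 0.175]
tcp_rot: [-0.113, -3.137, 0.001]
wrist_force: [-0.3, -0.6, -0.1]
width: 0.001
grip_force: 0.0
```

```bash
python3 -c "
from h import *
delta(W(0,-.12,.18))
pans(grab('top'))"
```

```text
B [0.0023 0.1214 0.175 ] F [-0.34 -0.6  -0.08] w 0.0 t 10.0
xyz [ 0.0048 -0.4827 -0.0098] a [-0.0011 -0.0044  0.0007]
pan [318.5 212.7] [43.9 56.9] [-0.0031 -0.1118  0.118 ]
```

The left pan dipped about 14 mm at 3.2 N. I move over to the right pan while the beam settles.

Call:
step_arm(series=[{"x": 0.005,"y": -0.04,"z": -0.01,"ax": 0.0,"ay": 0.0,"az": 0.0,"grip": 1.0},{"x": 0.005,"y": -0.1,"z": -0.01,"ax": 0.0,"ay": 0.0,"az": 0.0,"grip": 1.0},{"x": 0.005,"y": -0.17,"z": -0.01,"ax": 0.0,"ay": 0.0,"az": 0.0,"grip": 1.0},{"x": 0.005,"y": -0.24,"z": -0.01,"ax": 0.0,"ay": 0.0,"az": 0.0,"grip": 1.0},{"x": 0.005,"y": -0.31,"z": -0.01,"ax": 0.0,"ay": 0.0,"az": 0.0,"grip": 1.0},{"x": 0.005,"y": -0.38,"z": -0.01,"ax": 0.0,"ay": 0.0,"az": 0.0,"grip": 1.0},{"x": 0.005,"y": -0.44,"z": -0.01,"ax": 0.0,"ay": 0.0,"az": 0.0,"grip": 1.0},{"x": 0.005,"y": -0.483,"z": -0.01,"ax": 0.0,"ay": 0.0,"az": 0.0,"grip": 1.0},{"x": 0.005,"y": -0.483,"z": 0.03,"ax": 0.0,"ay": 0.0,"az": 0.0,"grip": 1.0},{"x": 0.005,"y": -0.483,"z": 0.08,"ax": 0.0,"ay": 0.0,"az": 0.0,"grip": 1.0},{"x": 0.005,"y": -0.483,"z": 0.08,"ax": 0.0,"ay": 0.0,"az": 0.0,"grip": 1.0},{"x": 0.005,"y": -0.483,"z": 0.08,"ax": 0.0,"ay": 0.0,"az": 0.0,"grip": 1.0}])

```text
time: 11.25
tool_pos: [0.5578, -0.1141, 0.1356]
tcp_rot: [-0.113, -3.137, -0.001]
wrist_force: [-0.4, -0.2, 0.1]
width: 0.001
grip_force: 0.0
```

```bash
python3 -c "
from h import *
delta(W(0,-.12,.100))
pans(grab('top'))
s=grab('scene');cv2.imwrite('pics/s3.png',cv2.resize(s['img'][150:270,200:360],None,fx=4,fy=4,interpolation=2)[:,:,::-1])"
```

```text
B [ 0.     -0.1198  0.1356] F [-0.44 -0.24  0.09] w 0.0 t 11.25
xyz [-0.0001 -0.0004  0.0713] a [ 0.0007 -0.0041  0.0008]
pan [243.5 205.2] [45.6 46.4] [-0.0007  0.1193  0.118 ]
```

View pics/s3.png

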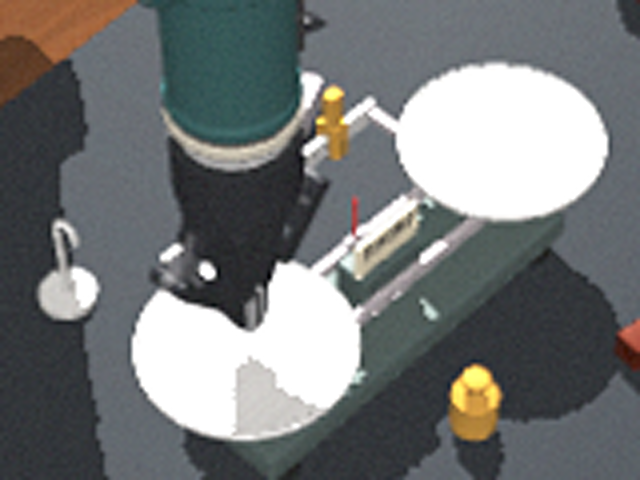

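The left pan is back at rest and unmoved, the rider is still at zero (tab at (333,92)), and the fingers are over the right pan's middle at (255,325). I press the right pan.

Call:
step_arm(series=[{"x": 0.0,"y": 0.0,"z": 0.016,"ax": 0.0,"ay": 0.0,"az": 0.0,"grip": 1.0},{"x": 0.0,"y": 0.0,"z": 0.03,"ax": 0.0,"ay": 0.0,"az": 0.0,"grip": 1.0},{"x": 0.0,"y": 0.0,"z": 0.036,"ax": 0.0,"ay": 0.0,"az": 0.0,"grip": 1.0},{"x": 0.0,"y": 0.0,"z": 0.042,"ax": 0.0,"ay": 0.0,"az": 0.0,"grip": 1.0},{"x": 0.0,"y": 0.0,"z": 0.048,"ax": 0.0,"ay": 0.0,"az": 0.0,"grip": 1.0},{"x": 0.0,"y": 0.0,"z": 0.054,"ax": 0.0,"ay": 0.0,"az": 0.0,"grip": 1.0},{"x": 0.0,"y": 0.0,"z": 0.06,"ax": 0.0,"ay": 0.0,"az": 0.0,"grip": 1.0},{"x": 0.0,"y": 0.0,"z": 0.066,"ax": 0.0,"ay": 0.0,"az": 0.0,"grip": 1.0},{"x": 0.0,"y": 0.0,"z": 0.07,"ax": 0.0,"ay": 0.0,"az": 0.0,"grip": 1.0},{"x": 0.0,"y": 0.0,"z": 0.07,"ax": 0.0,"ay": 0.0,"az": 0.0,"grip": 1.0},{"x": 0.0,"y": 0.0,"z": 0.07,"ax": 0.0,"ay": 0.0,"az": 0.0,"grip": 1.0},{"x": 0.0,"y": 0.0,"z": 0.07,"ax": 0.0,"ay": 0.0,"az": 0.0,"grip": 1.0}])

```text
time: 12.55
tool_pos: [0.5584, -0.1142, 0.1014]
tcp_rot: [-0.113, -3.139, -0.0]
wrist_force: [-2.6, 1.1, 3.2]
width: -0.001
grip_force: 1.8
```

Dip of about 14 mm at 3.2 N. I release slowly, rise, then withdraw up and toward the robot.

Call:
step_arm(series=[{"x": 0.0,"y": 0.0,"z": -0.006,"ax": 0.0,"ay": 0.0,"az": 0.0,"grip": 1.0},{"x": 0.0,"y": 0.0,"z": -0.014,"ax": 0.0,"ay": 0.0,"az": 0.0,"grip": 1.0},{"x": 0.0,"y": 0.0,"z": -0.022,"ax": 0.0,"ay": 0.0,"az": 0.0,"grip": 1.0},{"x": 0.0,"y": 0.0,"z": -0.03,"ax": 0.0,"ay": 0.0,"az": 0.0,"grip": 1.0},{"x": 0.0,"y": 0.0,"z": -0.05,"ax": 0.0,"ay": 0.0,"az": 0.0,"grip": 1.0},{"x": 0.0,"y": 0.0,"z": -0.09,"ax": 0.0,"ay": 0.0,"az": 0.0,"grip": 1.0},{"x": 0.0,"y": 0.0,"z": -0.17,"ax": 0.0,"ay": 0.0,"az": 0.0,"grip": 1.0},{"x": 0.0,"y": 0.0,"z": -0.25,"ax": 0.0,"ay": 0.0,"az": 0.0,"grip": 1.0},{"x": 0.0,"y": -0.08,"z": -0.3,"ax": 0.0,"ay": 0.0,"az": 0.0,"grip": 1.0},{"x": 0.0,"y": -0.16,"z": -0.3,"ax": 0.0,"ay": 0.0,"az": 0.0,"grip": 1.0},{"x": 0.0,"y": -0.24,"z": -0.3,"ax": 0.0,"ay": 0.0,"az": 0.0,"grip": 1.0},{"x": 0.0,"y": -0.32,"z": -0.3,"ax": 0.0,"ay": 0.0,"az": 0.0,"grip": 1.0}])

```text
time: 13.75
tool_pos: [0.5471, -0.2755, 0.2528]
tcp_rot: [0.112, 3.138, -0.002]
wrist_force: [0.8, -0.4, 0.1]
width: -0.004
grip_force: 0.0
```

Call:
step_arm(series=[{"x": 0.0,"y": -0.08,"z": 0.0,"ax": 0.0,"ay": 0.0,"az": 0.0,"grip": 1.0},{"x": 0.0,"y": -0.16,"z": 0.0,"ax": 0.0,"ay": 0.0,"az": 0.0,"grip": 1.0},{"x": 0.0,"y": -0.24,"z": 0.0,"ax": 0.0,"ay": 0.0,"az": 0.0,"grip": 1.0},{"x": 0.0,"y": -0.24,"z": 0.0,"ax": 0.0,"ay": 0.0,"az": 0.0,"grip": 1.0},{"x": 0.0,"y": -0.24,"z": 0.0,"ax": 0.0,"ay": 0.0,"az": 0.0,"grip": 1.0},{"x": 0.0,"y": -0.24,"z": 0.0,"ax": 0.0,"ay": 0.0,"az": 0.0,"grip": 1.0},{"x": 0.0,"y": -0.24,"z": 0.0,"ax": 0.0,"ay": 0.0,"az": 0.0,"grip": 1.0},{"x": 0.0,"y": -0.24,"z": 0.0,"ax": 0.0,"ay": 0.0,"az": 0.0,"grip": 1.0}])

```text
time: 14.55
tool_pos: [0.5388, -0.3924, 0.2516]
tcp_rot: [0.11, 3.139, -0.0]
wrist_force: [-0.4, -0.5, -0.2]
width: 0.001
grip_force: 0.0
```

```bash
python3 -c "
from h import *
c=grab('top');pans(c)
a=cv2.resize(c['img'][170:290,200:360],None,fx=4,fy=4,interpolation=2)
cv2.imwrite('pics/t9.png',a[:,:,::-1])
h=cv2.cvtColor(c['img'],cv2.COLOR_RGB2HSV);b=((h[...,0]>10)&(h[...,0]<32)&(h[...,1]>110)&(h[...,2]>90)).astype('uint8')
n,l,s,ce=cv2.connectedComponentsWithStats(b[225:260,240:330])
for i in range(1,n): print(s[i],B(ray(c,*(ce[i]+[240,225]),.125)))
print(bot.read_state()['tool_pos'])"
```

```text
pan [318.6 212.6] [43.9 56.7] [-0.003 -0.112  0.118]
pan [243.4 205.1] [45.7 46. ] [-0.0006  0.1196  0.118 ]
[19 11  4  3  8] [-0.094   0.0577  0.125 ]
[22 16  1  1  1] [-0.1045  0.0522  0.125 ]
[ 0.53873138 -0.39247099  0.25154884]
```

View pics/t9.png

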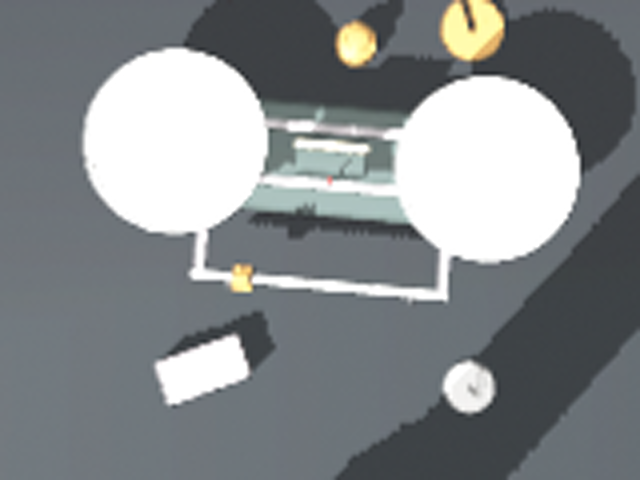

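The rider is at the left stop (241,278), and the pans, balance and bystanders are where they began. The right-pan fit is only skewed by its glare merging with the bright beam. I hand the job in.

```bash
python3 -c "
from workcell import bot
print(bot.finish_job())"
```

```text
the job is handed in; nothing more can be done
None
```

The job is handed in: the rider is against its zero stop, each pan dipped about 14 mm at 3.2 N and was released (left, then right), and the last picture shows the balance, pans and the two front and two back weights beside it where they began.

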